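# Nip a freshly glued book in the locking clamp

### The job

Stand the small green book, spine up, between the open jaws of the bench-mounted locking pliers and let go of it. Squeeze both blue handles together between the fingers until they lock, take the hand away and leave the book clamped for about a second, then pull the red release lever until the pliers spring open, and let go of it. Finally stand the book, still spine up, in the bay of the wooden drying stand, without knocking it over or disturbing the glue jar, brass weight and brush.

Things in the scene. Friction and masses are not known exactly. Their poses are not given: they have to be found in the camera images.
- book: Small hardbound book with green covers and brass-coloured spine bands, rigid and closed, 26 mm thick (its x) x 105 mm long (its y) x 74 mm high (its z), about 0.16 kg. It stands on its fore edge with the spine on top. Origin: centre of its underside; z up.
- clamp: Locking pliers lying flat on a wooden base board (140 x 345 x 10 mm) fixed to the bench. Origin: at bench level beside the pliers' pivot. x goes across the pliers (jaws and handles close along it), +y to the jaws, -y to the handles and lever, z up. All is under 50 mm above the bench but the red lever (arm top 54 mm, post 72 mm). The pivot block fills y -30 to +30 mm.
- fixed_handle: The pliers' fixed blue handle, at the clamp's x = -17 to -5 mm, y -25 to -140 mm, z 23 to 45 mm above the bench, with a brass adjusting screw behind its end (to y = -162 mm, x -20 to -2 mm). Its frame is the clamp's frame.
- jaw: Moving jaw on the clamp's +x side, with a springy black pad (y about 61 to 101 mm, z 14 to 50 mm in the clamp's frame). It shuts as the handles close and pushes the book up to 8 mm, against the fixed jaw's black pad, whose face is at the clamp's x = -13 mm (y 63 to 107 mm, z 14 to 50 mm). Origin on its pivot.
- handle (a joint): Angle of the moving blue handle (12 mm thick, z 23 to 45 mm, hinged at the clamp's x = 12 mm, y = -45 mm, reaching back to y = -140 mm, on the +x side). 0 = open, 0.36 rad = squeezed home on its stop, locked. Dead centre at 0.30 rad: before it the handle springs back open, beyond it snaps home and stays. Squeezing takes up to about 18 N at point grip.
- grip (a point): Place to squeeze: on the centre line between the locked handles, at the clamp's x = 0, y = -88 mm, 34 mm above the bench, at mid-height of the handles. Axes as the clamp's. Outside width over the handles along x, within 11 mm of here: 53 mm open (x -17 to +36 mm; the moving handle slants), 34 mm locked (-17 to +17 mm).
- bed (a point): Where the book's underside centre goes: middle of the open jaws' gap, on the base board 10 mm above the bench, at the clamp's x = 4, y = 85 mm. Axes as the clamp's: book's thickness along x, length along y. The open gap is about 34 mm at the pads' inner end, 43 mm at the outer.
- lever (a joint): Angle of the red release lever; 0 = rest, 0.75 rad = end of travel. It is pulled so that its tip goes to the clamp's -x; when the pliers are locked, about 0.35 to 0.5 rad makes them spring open (about 3 N at the tip). Its light spring brings it back to 0 when let go.
- lever_tip (a point): On the axis of the upright red post (14 mm diameter, from 30 to 72 mm above the bench) at the end of the release lever, 55 mm above the bench. The lever's vertical hinge axis lies at the clamp's x = 0, y = -128 mm; the post is 52 mm from it, at rest at x = 0, y = -180 mm.
- stand: Wooden drying stand fixed to the bench, 72 mm (x) x 115 mm (y), floor 8 mm thick, with two upright walls 105 mm long along y, tops 48 mm above the bench, that leave a bay 46 mm wide (x -23 to +23 mm), open on top and at the ends. Origin: centre of its underside.
- bay (a point): Middle of the bay's floor, 8 mm above the bench: where the book's underside centre goes, thickness along x, length along y of the stand.
- glue: Bystander: amber glue jar with white cap, 52 mm diameter, 70 mm high. Origin: centre of its underside.
- weight: Bystander: brass weight, 48 mm diameter, 35 mm high. Origin: centre of its underside.
- brush: Bystander: glue brush lying on the bench.
Things that resemble listed ones, but are neither listed nor needed, are in the scene too. Several things look just like the stand: the one meant starts nearest to the robot's base. Of the things that look like the book, take the one that is farthest to the robot's left at the start.

How it is judged:
By the outcome, as a careful person would: the job done as asked, in the order asked, and still so for the second after the job is handed in, with the robot touching nothing.
It also fails if it takes over 64 s, if anything falls off the work surface, if the arm or the gripper's body presses on something with over 40 N, if the wrist force passes 120 N, or if a joint passes its speed limit or range.

### The arm

A 7-joint arm with a two-finger parallel gripper is mounted at the origin on the work surface. World frame = base frame: x ahead of the robot, y to its left, z up, the work surface at z = 0. Lengths are in m, angles in rad, forces in N, time in s.
With the tool pointing down it reaches from about 0.4 to 0.85 m from the base axis. Payload 10.4 kg.
Tool frame: the origin (TCP) lies at the very end of the fingers, on their centre line; the grasp point (between the pads) lies 19 mm behind it; z points along the fingers, y is the direction in which the jaws open and shut (so a half turn about z gives the same grasp; the last joint's range is limited). The gripper opens to 87 mm and grips with 3 to 60 N. Pads are 19 mm wide; open, the fingers measure 117 mm over their backs; the gripper's body (75 mm by 190 mm) begins 51 mm behind the grasp point.
Start: joints at [-0.023, 0.332, -0.065, 1.46, 0.022, 1.35, -0.088], TCP at [0.625, 0, 0.223] pointing down, gripper open.
Joint ranges: [-2.6, 2.6], [-0.5, 2.12], [-1.47, 1.34], [0.16, 2.42], [-1.27, 4.41], [0.06, 2.06], [-2.6, 2.6]. Speed limits (rad/s): [2.22, 2.22, 2.79, 2.79, 3.14, 3.14, 3.14].

### API

Orientations are given as a unit quaternion [x, y, z, w].
In Python, from bench import read_state, camera, close_job, recognise, masks_of gives the robot as it stands.
- The arm moves only by the tool play_rows, never from a script. Its argument "moves" is a list of rows, each a list of 3 entries, a list of its own where there are three numbers: the shift along the tool's x, y, z in cm, then the turn, a rotation vector about the tool's x, y, z in rad, then the finger opening in cm, from 0 to 8.7. In form: [[[dx, dy, dz], [ax, ay, az], jaw], ...]. A call has 1 to 8 rows; each row is the pose to reach, as a shift and turn from the pose commanded when the call began, along the tool's axes at that moment; what a row does not reach only later rows make up. A row lasts 1/8 s, in which the tool goes at most 62.5 mm and 10.7 degrees, less where a joint would pass 70% of its speed; a pose out of reach is approached as far as the arm can. A call with a gripper value outside its range is refused whole. The fingers move at their own pace and stop on an object; "grip_force" is the grip in N (left out, the last holds). Time passes only in rows, so rows that repeat a pose let the fingers close. It gives the time, the measured TCP pose, the force and the opening at its end, in the units of the state.
- read_state(): the state, without advancing time (a new reading comes with each control period).
- camera(name): name is "scene" or "side" or "wrist"; returns a dict with "frame" (420x560x3 uint8, red, green, blue), "intrinsics" (3x3 intrinsics, pixels), "camera_from_world" (4x4, takes a point from world to camera coordinates). Camera axes: x right, y down, z forward; pixel columns grow to the right and rows downward; lengths in m; the calibration is good to about 2 mm. A picture is of the moment at which its call begins. There is no depth.
- close_job(): hands the job in, once; it reports no verdict.
Trained networks look in a picture, given as the dict that the camera call returned (one of the last four; its "shot" number tells which), for a name from the list of things; names that differ only in an ending like _2 or _b are one class to them, and where a whole thing is asked for, a point or a joint stands for the part that bears it (a point fixed in the world has none). Each returns a list of dicts, best first, with "conf" (0 to 1); they miss things now and then, are a little off and sometimes report something else, mostly with a low value. They report only what shows in the picture. A call takes as long as a camera call. They do not tell look-alikes from the thing itself.
- recognise(picture, query): "at" ([column, row] in pixels, amid what is visible of it).
- masks_of(picture, query): "region" (420x560 bool, what is visible of it) and "at" ([column, row] in pixels, amid what is visible of it).
The state is a dict: "time": time; "joint_positions": joint angles; "joint_vel": joint speeds; "joint_torque": joint torques, N m; "ee_pos": TCP position; "eef_rot": TCP orientation; "ft_force": force on the tool from outside, world axes, zero at the start; "torque": the same for the moment, N m; "width": finger opening in m.
Only numpy, scipy, OpenCV 4.12 (cv2) and the standard library are available. Lean on these libraries where they do the work, as an engineer would, in place of code of your own. Each camera call takes 0.05 s, during which the arm holds its last target.

## Working session

There is one attempt and no reset: what is moved stays moved. The work goes in short steps, Python scripts to look and compute and a tool call to move; the robot and the scene stay as the last step left them, time stands still between calls to the robot, and variables do not carry over. Pictures are saved under pics/ and viewed, and the job is handed in when it is done.

Besides the shell and the picture viewer there is one more tool, called after "Request:" as name([rows], argument=value, ...), one row to a line, values as JSON. play_rows: Moves the arm, as the interface text tells. Its arguments: {"type":"object","properties":{"moves":{"type":"array","items":{"type":"array"}},"grip_force":{"type":"number"}},"required":["moves"]}

```bash
ls; mkdir -p pics
cat > h.py <<'E'
import numpy as np, cv2
from bench import read_state, camera, close_job, recognise, masks_of
def save(p,name): cv2.imwrite('pics/'+name+'.png',p['frame'][:,:,::-1])
def ray(p,px):
    K=np.array(p['intrinsics']);T=np.array(p['camera_from_world'])
    d=np.linalg.inv(K)@np.array([px[0],px[1],1.]);R=T[:3,:3];c=-R.T@T[:3,3];return c,R.T@d
def onz(p,px,z):
    c,d=ray(p,px);return c+d*(z-c[2])/d[2]
def proj(p,X):
    K=np.array(p['intrinsics']);T=np.array(p['camera_from_world'])
    X=np.atleast_2d(X);c=X@T[:3,:3].T+T[:3,3];u=c@K.T;return u[:,:2]/u[:,2:]
E
python3 - <<'E'
from h import *
s=read_state();print({k:np.round(v,3) for k,v in s.items()})
for n in ['scene','side','wrist']:
    p=camera(n);save(p,n+'0')
    print(n,np.round(p['camera_from_world'],3).tolist(),np.round(p['intrinsics'],1).tolist())
    for q in ['book','clamp','stand','glue','weight','brush','lever_tip']:
        print(q,[(np.round(r['at']).tolist(),round(r['conf'],2),np.round(onz(p,r['at'],0.03)[:2],3).tolist()) for r in recognise(p,q)])
E
```

```text
pics
{'time': np.float64(0.0), 'joint_positions': array([-0.023,  0.333, -0.065,  1.461,  0.022,  1.35 , -0.088]), 'joint_vel': array([ 0.001,  0.   ,  0.003,  0.001, -0.001,  0.002, -0.   ]), 'joint_torque': array([-0.0000e+00, -6.2325e+01,  2.4000e-02, -3.8989e+01, -6.1000e-02,
        4.0000e-02,  0.0000e+00]), 'ee_pos': array([ 0.625, -0.   ,  0.222]), 'eef_rot': array([ 0.707,  0.707, -0.001, -0.   ]), 'ft_force': array([ 0.523, -0.253, -0.287]), 'torque': array([-0.029, -0.049, -0.039]), 'width': np.float64(0.087)}
scene [[-0.076, 0.997, -0.003, -0.018], [0.863, 0.064, -0.501, -0.501], [-0.499, -0.041, -0.866, 1.537], [0.0, 0.0, 0.0, 1.0]] [[459.0, 0.0, 285.4], [0.0, 459.0, 215.6], [0.0, 0.0, 1.0]]
book [([368.0, 169.0], 0.9, [0.427, 0.284]), ([313.0, 175.0], 0.79, [0.458, 0.129]), ([330.0, 235.0], 0.43, [0.643, 0.183])]
clamp [([196.0, 203.0], 0.9, [0.573, -0.179])]
stand [([337.0, 294.0], 0.98, [0.8, 0.202]), ([405.0, 266.0], 0.88, [0.715, 0.371]), ([330.0, 234.0], 0.69, [0.638, 0.181])]
glue [([284.0, 268.0], 0.76, [0.744, 0.071])]
weight [([421.0, 182.0], 0.6, [0.461, 0.427
[... 673 characters left out ...]
weight []
brush [([361.0, 251.0], 0.67, [0.737, -0.124]), ([296.0, 287.0], 0.45, [0.584, -0.205])]
lever_tip [([303.0, 315.0], 0.85, [0.582, -0.275])]
wrist [[1.0, 0.0, -0.001, -0.624], [0.0, -0.962, 0.272, -0.031], [-0.001, -0.272, -0.962, 0.392], [0.0, 0.0, 0.0, 1.0]] [[375.3, 0.0, 276.9], [0.0, 375.3, 215.1], [0.0, 0.0, 1.0]]
book [([87.0, 54.0], 0.6, [0.458, 0.123]), ([296.0, 24.0], 0.52, [0.641, 0.147])]
clamp [([201.0, 248.0], 0.95, [0.548, -0.058])]
stand [([463.0, 11.0], 0.89, [0.783, 0.157]), ([294.0, 23.0], 0.86, [0.639, 0.147])]
glue [([411.0, 117.0], 0.84, [0.747, 0.069])]
weight []
brush [([370.0, 273.0], 0.76, [0.72, -0.086])]
lever_tip [([202.0, 246.0], 0.45, [0.549, -0.056])]
```

View pics/scene0.png

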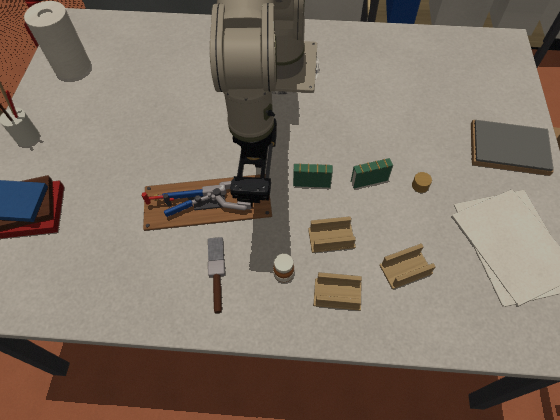

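View pics/side0.png

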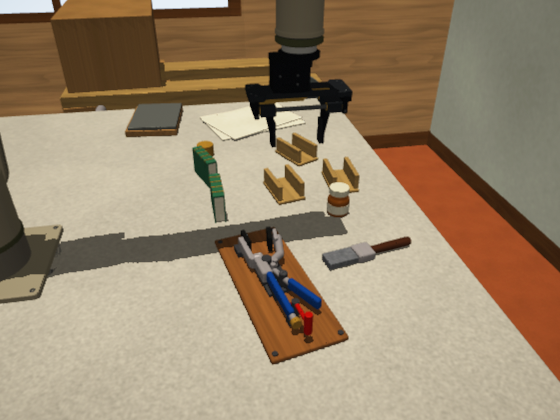

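View pics/wrist0.png

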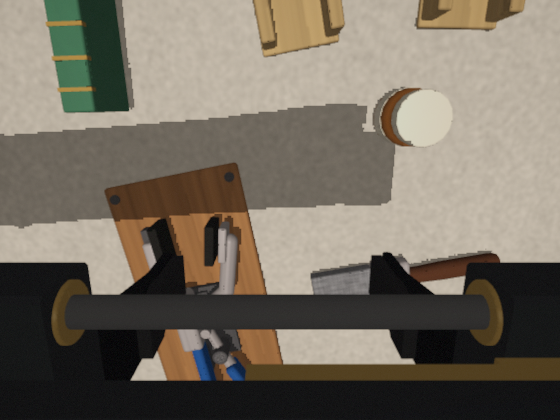

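The target book is at about (368,169) in the scene view, the farthest left. The target stand is at (330,234). The clamp's jaws point to world +y, with the lever at (146,197). Next I'll fit poses to the masks.

```bash
cat > fit.py <<'E'
from h import *
from scipy.optimize import minimize
def boxes(pose,bx):
    x,y,th=pose;c,s=np.cos(th),np.sin(th);out=[]
    for (x0,x1,y0,y1,z0,z1) in bx:
        P=np.array([[a,b,z] for a in(x0,x1) for b in(y0,y1) for z in(z0,z1)])
        out.append(np.c_[x+c*P[:,0]-s*P[:,1],y+s*P[:,0]+c*P[:,1],P[:,2]])
    return out
def sil(p,pose,bx):
    m=np.zeros((420*4,560*4),np.uint8)
    for P in boxes(pose,bx):
        h=cv2.convexHull(((proj(p,P)+.5)*4).astype(np.float32))
        cv2.fillConvexPoly(m,np.round(h).astype(np.int32),1)
    return cv2.resize(m.astype(np.float32),(560,420),interpolation=cv2.INTER_AREA)
def fit(obs,bx,p0):
    def f(q):
        e=0
        for p,m in obs:
            S=sil(p,q,bx);e+=1-np.minimum(S,m).sum()/np.maximum(S,m).sum()
        return e/len(obs)
    best=None
    for d in (-.3,0,.3):
        q=np.array(p0)+[0,0,d]
        for sc in (.02,.005):
            sx=np.vstack([q]+[q+np.eye(3)[i]*[sc,sc,sc*10] [i] for i in range(3)])
            r=minimize(f,q,method='Nelder-Mead',options=dict(initial_simplex=sx,xatol=1e-4,fatol=1e-4));q=r.x
        if best is None or r.fun<best.fun: best=r
    return best.x,best.fun
BOOK=[(-.013,.013,-.0525,.0525,0,.074)]
STAND=[(-.036,.036,-.0575,.0575,0,.008),(-.036,-.023,-.0525,.0525,0,.048),(.023,.036,-.0525,.0525,0,.048)]
def near(p,q,XY,z=.03,tol=25):
    t=proj(p,[[*XY,z]])[0]
    c=[r for r in masks_of(p,q) if np.hypot(*(np.array(r['at'])-t))<tol]
    return c[0]['region'].astype(np.float32) if c else None
E
python3 - <<'E'
from fit import *
ps=camera('scene');pd=camera('side')
for n,bx,p0 in [('book',BOOK,(.427,.284,.1)),('stand',STAND,(.64,.18,.1))]:
    o=[(p,m) for p in(ps,pd) for m in [near(p,n,p0[:2])] if m is not None]
    print(n,len(o),fit(o,bx,p0))
    for x in o: print(fit([x],bx,p0))
for p,nm in ((ps,'s'),(pd,'d')):
    for q in ('clamp','fixed_handle','lever_tip','jaw','handle'):
        for r in masks_of(p,q):
            print(nm,q,r['conf'],r['region'].sum(),np.round(r['at']))
for p,nm,b in ((ps,'cs',(130,150,290,240)),(pd,'cd',(200,220,360,360))):
    c=p['frame'][b[1]:b[3],b[0]:b[2],::-1];cv2.imwrite('pics/%s.png'%nm,cv2.resize(c,None,fx=4.5,fy=4,interpolation=cv2.INTER_CUBIC))
E
```

```text
book 2 (array([0.44612964, 0.28832282, 0.32168362]), np.float64(0.14035683870315552))
(array([0.44551409, 0.28881032, 0.36809579]), np.float64(0.07229924201965332))
(array([0.44604467, 0.28972356, 0.31650573]), np.float64(0.19750744104385376))
stand 2 (array([0.63712778, 0.1868666 , 0.17183461]), np.float64(0.060083359479904175))
(array([0.63609553, 0.1870342 , 0.20442557]), np.float64(0.05658358335494995))
(array([0.63741601, 0.18565891, 0.16177796]), np.float64(0.052716851234436035))
s clamp 0.69 4654 [196. 207.]
s fixed_handle 0.64 204 [186. 194.]
s fixed_handle 0.6 1374 [329. 234.]
s lever_tip 0.51 177 [157. 197.]
s jaw 0.62 350 [238. 200.]
s handle 0.83 274 [188. 207.]
d clamp 0.9 9714 [278. 295.]
d clamp 0.66 1250 [360. 253.]
d fixed_handle 0.97 642 [279. 300.]
d fixed_handle 0.66 9429 [275. 296.]
d fixed_handle 0.54 631 [297. 287.]
d fixed_handle 0.28 447 [278. 242.]
d lever_tip 0.85 379 [305. 315.]
d jaw 0.6 526 [276. 247.]
d handle 0.6 657 [295. 286.]
```

Run:
```python
import cv2
for n in('cs','cd'): print(cv2.imread('pics/%s.png'%n).shape)
```

```text
(360, 720, 3)
(560, 720, 3)
```

View pics/cs.png

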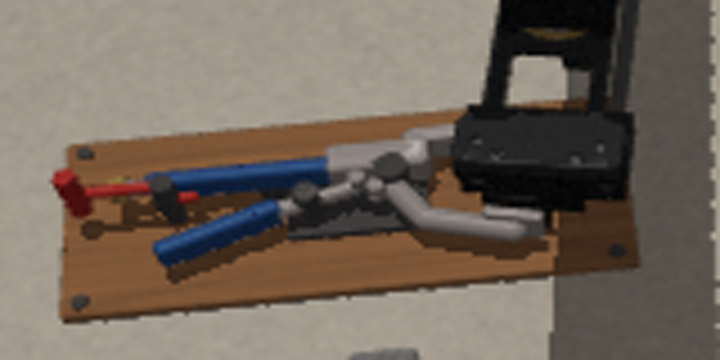

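View pics/cd.png

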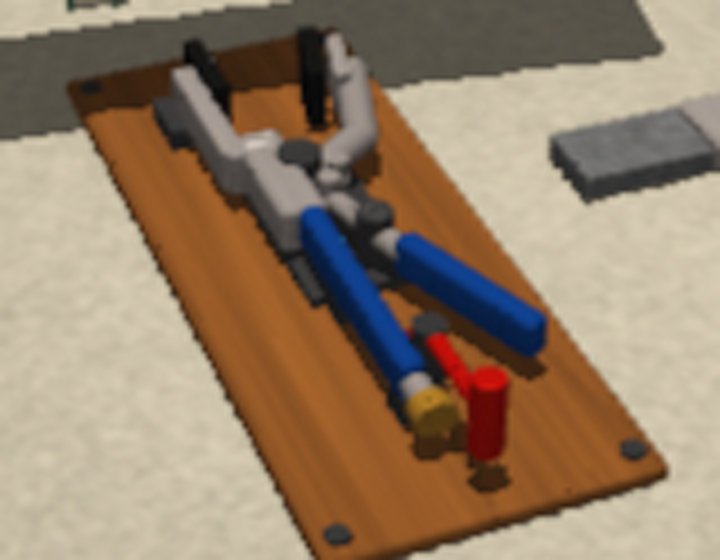

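Request:
play_rows([
  [[-5, -1.5, -1], [0, 0, 0], 8.7],
  [[-10, -3, -2], [0, 0, 0], 8.7],
  [[-15, -5, -4], [0, 0, 0], 8.7],
  [[-15, -5, -4], [0, 0, 0], 8.7],
  [[-15, -5, -4], [0, 0, 0], 8.7],
])

```text
time: 2.62
ee_pos: [0.5752, -0.1493, 0.2625]
eef_rot: [0.707, 0.707, 0.0, -0.0]
ft_force: [0.3, 0.7, 0.0]
width: 0.0871
```

Run:
```python
from h import *
p=camera('wrist');save(p,'w1');np.save('w1.npy',p,allow_pickle=True)
```

Request:
play_rows([
  [[-5, 0.5, 0], [0, 0, 0], 8.7],
  [[-10, 1, 0], [0, 0, 0], 8.7],
  [[-15, 2, 0], [0, 0, 0], 8.7],
  [[-20, 2, 0], [0, 0, 0], 8.7],
  [[-20, 2, 0], [0, 0, 0], 8.7],
  [[-20, 2, 0], [0, 0, 0], 8.7],
])

```text
time: 3.42
ee_pos: [0.596, -0.3481, 0.2617]
eef_rot: [0.706, 0.708, 0.0, -0.001]
ft_force: [0.0, 1.2, 0.1]
width: 0.0872
```

Run:
```python
from h import *
p=camera('wrist');save(p,'w2');np.save('w2.npy',p,allow_pickle=True)
p=camera('scene');save(p,'s2');np.save('s2.npy',p,allow_pickle=True)
b=(130,150,290,240)
c=p['frame'][b[1]:b[3],b[0]:b[2],::-1];cv2.imwrite('pics/cs2.png',cv2.resize(c,None,fx=4.5,fy=4.5,interpolation=cv2.INTER_CUBIC))
```

```text
(no output)
```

View pics/w1.png

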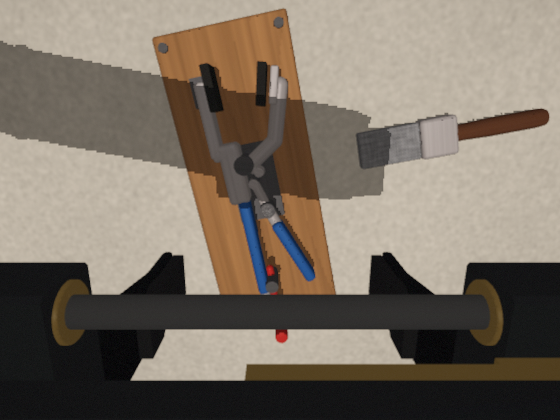

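View pics/w2.png

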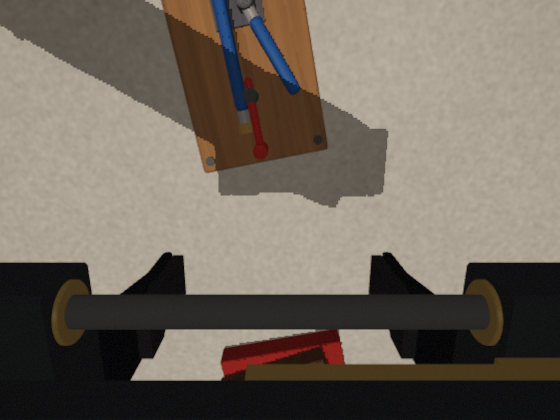

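View pics/cs2.png

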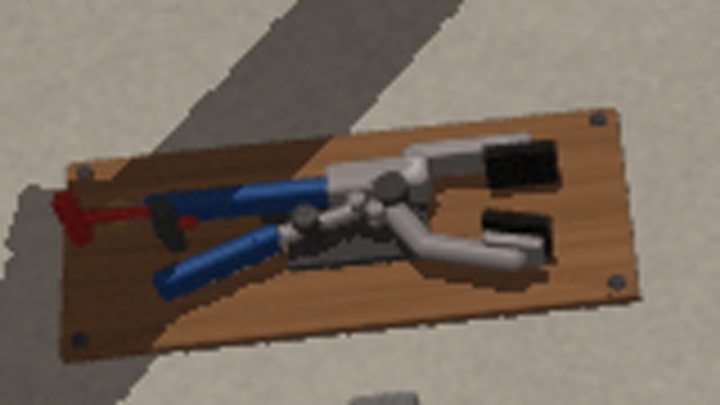

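```bash
python3 - <<'E'
from h import *
w1=np.load('w1.npy',allow_pickle=True).item();w2=np.load('w2.npy',allow_pickle=True).item();s2=np.load('s2.npy',allow_pickle=True).item()
A=[onz(w1,a,.01) for a in((153.5,39),(286,10))];B=[onz(w2,a,.01) for a in((206,172),(327,149))]
P=np.array(A+B);print(np.round(P,4))
d=lambda a,b:np.hypot(*(a-b)[:2])
print('w',d(P[0],P[1]),d(P[2],P[3]),'l',d(P[0],P[2]),d(P[1],P[3]))
sc=lambda q:(130+q[0]/4.5,150+q[1]/4.5)
S=np.array([onz(s2,sc(q),.01) for q in((618,110),(640,299),(66,165),(62,358))]);print(np.round(S,4))
for n,Q in(('w',P),('s',S)):
    far=(Q[0]+Q[1])/2;nr=(Q[2]+Q[3])/2;v=(far-nr)[:2];print(n,'axis yaw',np.arctan2(-v[0],v[1]),'center',(far+nr)/2,np.hypot(*v))
    v=(Q[1]-Q[0]+Q[3]-Q[2])[:2];print('xyaw',np.arctan2(v[1],v[0]))
t=onz(w2,(260,149),.072);print('post top w2',t,'s2',onz(s2,sc((70,200)),.072))
print('fixed handle end w2 top', onz(w2,(242,108),.045))
# pads ends in w1 at z=.05
for n,a in(('fixedpad inner face far',(212,66)),('fixedpad inner face near',(222,108)),('jaw face far',(257,62)),('jaw face near',(257,103))):print(n,onz(w1,a,.05))
E
python3 - <<'E'
import cv2
for n,b in(('w1',(140,0,330,300)),('w2',(150,0,340,180))):
    i=cv2.imread('pics/%s.png'%n)[b[1]:b[3],b[0]:b[2]];k=min(800/i.shape[1],600/i.shape[0]);k=3 if n=='w2' else 2
    cv2.imwrite('pics/%sz.png'%n,cv2.resize(i,None,fx=k,fy=k,interpolation=cv2.INTER_CUBIC))
E
```

```text
[[ 0.4491 -0.0043  0.01  ]
 [ 0.5834  0.0222  0.01  ]
 [ 0.5162 -0.3387  0.01  ]
 [ 0.6496 -0.3131  0.01  ]]
w 0.136879516868706 0.13586849440621013 l 0.34105775479348055 0.34176438734345754
[[ 0.4513  0.0009  0.01  ]
 [ 0.5873  0.0271  0.01  ]
 [ 0.5178 -0.3372  0.01  ]
 [ 0.6522 -0.3084  0.01  ]]
w axis yaw 0.19637276952639732 center [ 0.54958216 -0.15849953  0.01      ] 0.34141069466921015
xyaw 0.1922755285674417
s axis yaw 0.19281713869522515 center [ 0.55213034 -0.15441389  0.01      ] 0.34315239440585954
xyaw 0.200775537239008
post top w2 [ 0.5792943  -0.30708996  0.072     ] s2 [ 0.58109759 -0.30324851  0.072     ]
fixed handle end w2 top [ 0.56094322 -0.27039684  0.045     ]
fixedpad inner face far [ 0.51382794 -0.03405876  0.05      ]
fixedpad inner face near [ 0.52168132 -0.07176419  0.05      ]
jaw face far [ 0.55589455 -0.03057012  0.05      ]
jaw face near [ 0.55538092 -0.06714931  0.05      ]
```

View pics/w1z.png

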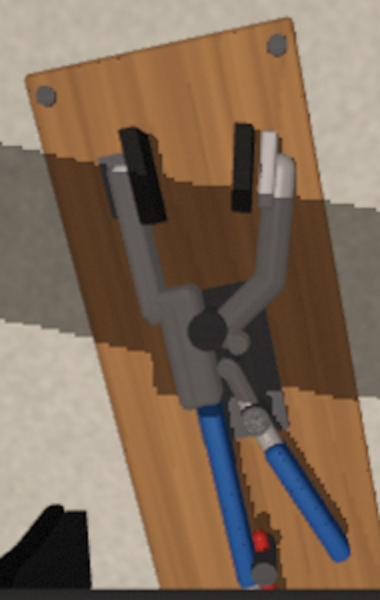

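View pics/w2z.png

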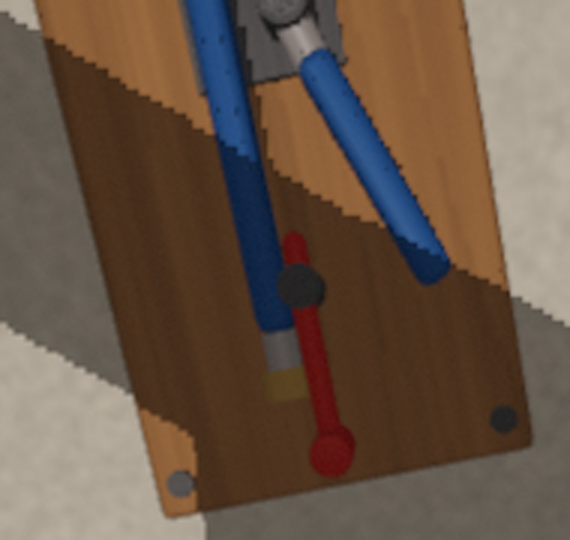

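Request:
play_rows([
  [[5.6, 0, 0], [0, 0, 0], 8.7],
  [[11.2, 0, 0], [0, 0, 0], 8.7],
  [[16.8, 0, 0], [0, 0, 0], 8.7],
  [[22.4, 0, 0], [0, 0, 0], 8.7],
  [[28, 0, 0], [0, 0, 0], 8.7],
  [[33.6, 0, 0], [0, 0, 0], 8.7],
  [[39.2, 0, 0], [0, 0, 0], 8.7],
  [[43, 0, 0], [0, 0, 0], 8.7],
])

```text
time: 4.53
ee_pos: [0.594, 0.0849, 0.263]
eef_rot: [0.705, 0.709, 0.001, -0.0]
ft_force: [0.7, 0.5, -0.7]
width: 0.087
```

Request:
play_rows([
  [[0, 0, 0], [0, 0, 0], 8.7],
  [[0, 0, 0], [0, 0, 0], 8.7],
])

```text
time: 4.78
ee_pos: [0.5948, 0.0801, 0.2628]
eef_rot: [0.707, 0.707, -0.0, 0.0]
ft_force: [-0.5, -1.0, -0.9]
width: 0.0872
```

Run:
```python
from fit import *
p=camera('wrist');save(p,'w3');np.save('w3.npy',p,allow_pickle=True)
m=near(p,'stand',(.637,.187),tol=60)
if m is not None:print('stand',fit([(p,m)],STAND,(.637,.187,.17)))
d=camera('side');save(d,'d3');np.save('d3.npy',d,allow_pickle=True)
m=near(d,'book',(.446,.288));print('book side',None if m is None else fit([(d,m)],BOOK,(.446,.288,.35)))
s=camera('scene');save(s,'s3');np.save('s3.npy',s,allow_pickle=True)
sc=lambda q:(200+q[0]/4.5,220+q[1]/4)
for n,q,z in(('BR',(667,470),.01),('TL',(68,88),.01),('TR',(350,30),.01),('post',(490,375),.072)):print(n,onz(d,sc(q),z))
```

```text
stand (array([0.63425526, 0.18607423, 0.19613623]), np.float64(0.022279024124145508))
book side (array([0.44470297, 0.29247849, 0.30254434]), np.float64(0.2131795883178711))
BR [ 0.64923959 -0.31904879  0.01      ]
TL [ 0.44949115 -0.01507636  0.01      ]
TR [0.5911658 0.0132229 0.01     ]
post [ 0.58073543 -0.3128675   0.072     ]
```

View pics/w3.png

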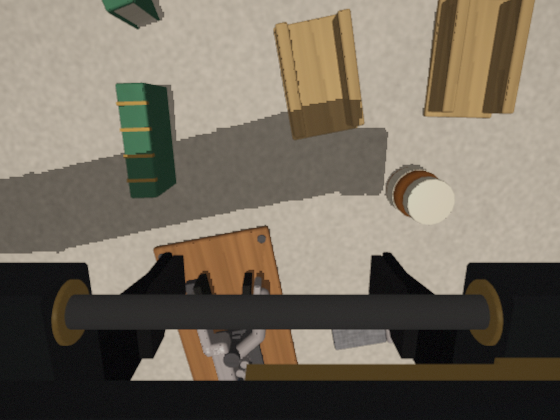

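Request:
play_rows([
  [[4, -4, 0], [0, 0, -0.15], 8.7],
  [[8, -8, 0], [0, 0, -0.3], 8.7],
  [[12, -12, 0], [0, 0, -0.36], 8.7],
  [[12, -12, 0], [0, 0, -0.36], 8.7],
  [[12, -12, 0], [0, 0, -0.36], 8.7],
])

```text
time: 5.65
ee_pos: [0.4755, 0.1992, 0.2627]
eef_rot: [0.57, 0.822, 0.0, 0.0]
ft_force: [0.8, -0.7, -0.1]
width: 0.0869
```

Run:
```python
from fit import *
p=camera('wrist');save(p,'w4')
m=near(p,'book',(.446,.288),tol=60)
if m is not None:print('book',fit([(p,m)],BOOK,(.446,.288,.36)))
s=camera('scene');save(s,'s4')
m=near(s,'book',(.446,.288))
if m is not None:print('book',fit([(s,m)],BOOK,(.446,.288,.36)))
```

```text
book (array([0.44413067, 0.28869989, 0.35031961]), np.float64(0.03753024339675903))
book (array([0.44467802, 0.28887433, 0.33183698]), np.float64(0.054400742053985596))
```

View pics/w4.png

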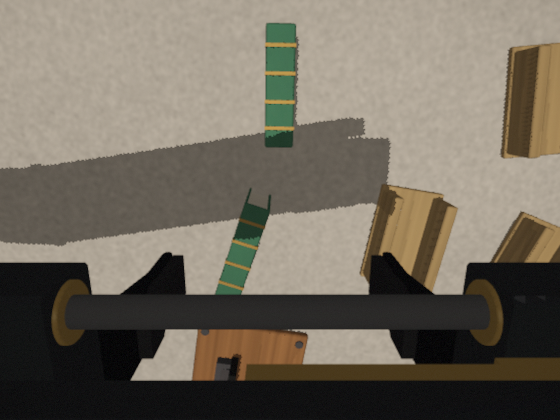

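Request:
play_rows([
  [[5, 0.1, 4], [0, 0, 0.015], 8.7],
  [[9.5, 0.25, 8], [0, 0, 0.015], 8.7],
  [[9.5, 0.25, 12], [0, 0, 0.015], 8.7],
  [[9.5, 0.25, 14], [0, 0, 0.015], 8.7],
  [[9.5, 0.25, 17], [0, 0, 0.015], 8.7],
  [[9.5, 0.25, 20], [0, 0, 0.015], 8.7],
  [[9.5, 0.25, 21.2], [0, 0, 0.015], 8.7],
  [[9.5, 0.25, 21.2], [0, 0, 0.015], 8.7],
])

```text
time: 6.85
ee_pos: [0.444, 0.2894, 0.0502]
eef_rot: [0.576, 0.818, -0.001, -0.0]
ft_force: [0.7, 0.0, 0.8]
width: 0.087
```

Run:
```python
from h import *
p=camera('wrist');save(p,'w5');print(read_state()['ee_pos'])
```

```text
[0.44437826 0.2898528  0.05110953]
```

View pics/w5.png

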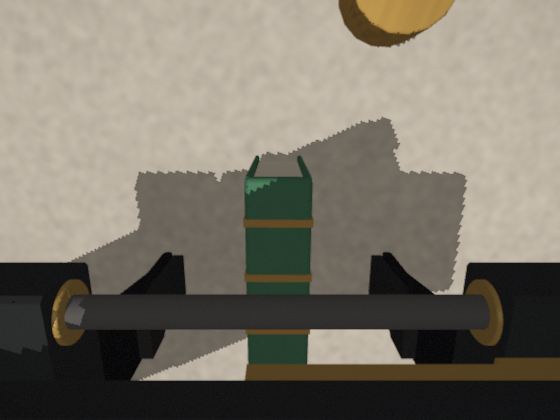

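The book (columns 246–311) is centred between the fingers (185–370), so I'll close.

Request:
play_rows([
  [[0, 0, 0], [0, 0, 0], 4],
  [[0, 0, 0], [0, 0, 0], 2.4],
  [[0, 0, 0], [0, 0, 0], 2.2],
  [[0, 0, 0], [0, 0, 0], 2.2],
  [[0, 0, 0], [0, 0, 0], 2.2],
  [[0, 0, 0], [0, 0, 0], 2.2],
], grip_force=25)

```text
time: 7.65
ee_pos: [0.4439, 0.2898, 0.0506]
eef_rot: [0.575, 0.818, 0.0, 0.0]
ft_force: [-0.2, 0.0, -0.3]
width: 0.0348
```

Request:
play_rows([
  [[0, 0, 0], [0, 0, 0], 2.2],
  [[0, 0, 0], [0, 0, 0], 2.2],
  [[0, 0, -2], [0, 0, 0], 2.2],
  [[0, 0, -6], [0, 0, 0], 2.2],
  [[0, 0, -12], [0, 0, 0], 2.2],
])

```text
time: 8.28
ee_pos: [0.4427, 0.2889, 0.1702]
eef_rot: [0.575, 0.818, -0.002, -0.001]
ft_force: [1.2, 0.3, -0.7]
width: 0.0255
```

Request:
play_rows([
  [[-5.5, -0.5, 0], [0, 0, 0.03], 2.2],
  [[-11, -1, 0], [0, 0, 0.06], 2.2],
  [[-16.5, -1.5, 0], [0, 0, 0.09], 2.2],
  [[-22, -2, 0], [0, 0, 0.12], 2.2],
  [[-27.5, -2.4, 0], [0, 0, 0.15], 2.2],
  [[-32, -2.8, 0], [0, 0, 0.15], 2.2],
  [[-34.6, -2.9, 0], [0, 0, 0.15], 2.2],
  [[-34.6, -2.9, 0], [0, 0, 0.15], 2.2],
])

```text
time: 9.28
ee_pos: [0.5335, -0.048, 0.1701]
eef_rot: [0.636, 0.771, -0.0, -0.0]
ft_force: [0.1, 0.9, -0.9]
width: 0.0257
```

Request:
play_rows([
  [[0, 0, 2], [0, 0, 0], 2.2],
  [[0, 0, 2], [0, 0, 0], 2.2],
])

```text
time: 9.52
ee_pos: [0.5324, -0.0444, 0.1492]
eef_rot: [0.634, 0.773, -0.001, -0.001]
ft_force: [-0.2, -0.0, -1.6]
width: 0.026
```

Run:
```python
from h import *
r=read_state();print(r['ee_pos'],r['eef_rot'],2*np.arctan2(*r['eef_rot'][[0,1]]) )
p=camera('wrist');save(p,'w6')
s=camera('scene');save(s,'s6');d=camera('side');save(d,'d6')
# predicted pad outlines
O=np.array([.545,-.1305]);th=.195;c,sn=np.cos(th),np.sin(th)
W=lambda x,y,z:[O[0]+c*x-sn*y,O[1]+sn*x+c*y,z]
L=[[W(-.013,.063,.05),W(-.013,.107,.05)],[W(-.009,.0325,.01),W(-.009,.1375,.01)],[W(.017,.0325,.01),W(.017,.1375,.01)],[W(-.07,-.2,.01),W(-.07,.1445,.01)],[W(-.07,.1445,.01),W(.07,.1445,.01)],[W(.07,.1445,.01),W(.07,-.2,.01)],[W(.07,-.2005,.01),W(-.07,-.2005,.01)],[W(0,-.18,.03),W(0,-.18,.072)],[W(-.017,-.14,.045),W(-.017,-.025,.045)]]
for p,n,b,k in((p,'w6o',(100,0,460,420),1.4),(s,'s6o',(130,140,300,250),4.5),(d,'d6o',(200,200,360,380),3.3)):
    i=p['frame'][b[1]:b[3],b[0]:b[2],::-1];i=cv2.resize(i,None,fx=k,fy=k,interpolation=cv2.INTER_CUBIC)
    for l in L:
        q=proj(p,np.array(l));q=((q+.5-[b[0],b[1]])*k).astype(int);cv2.line(i,tuple(map(int,q[0])),tuple(map(int,q[1])),(255,0,255),1)
    cv2.imwrite('pics/%s.png'%n,i)
```

```text
[ 0.53236372 -0.04443177  0.14916278] [ 0.63437758  0.77302173 -0.00081017 -0.00135472] 1.3744082019106263
```

View pics/w6o.png

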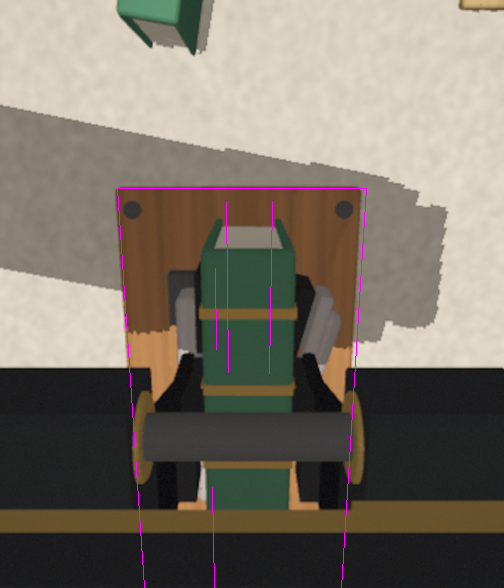

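View pics/s6o.png

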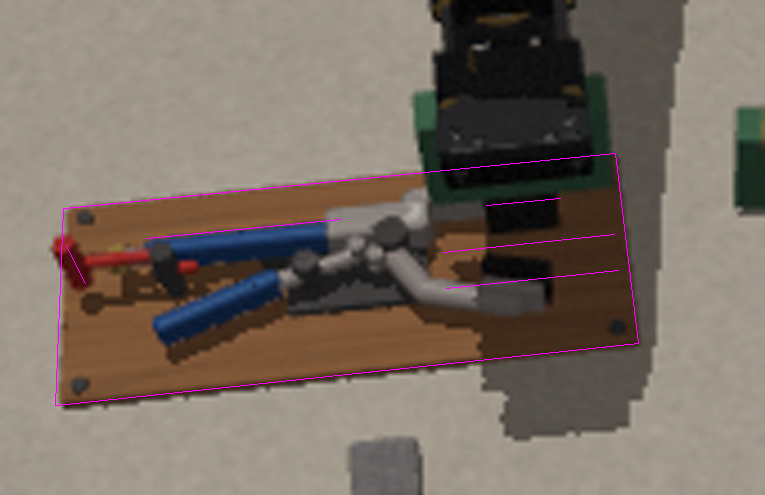

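View pics/d6o.png

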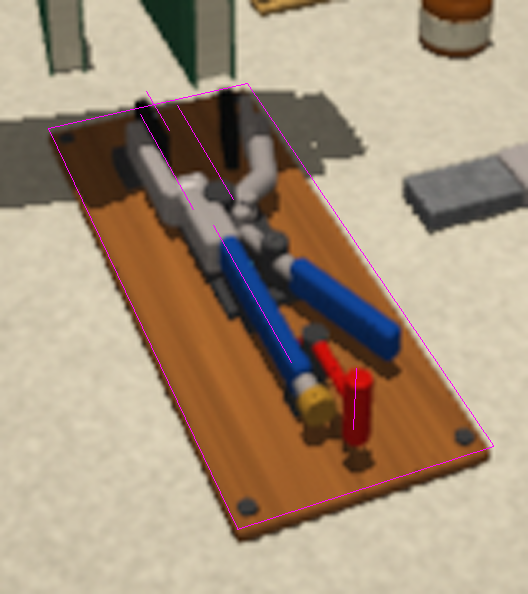

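The overlay fits the clamp in all three views, so I'll lower the book.

Request:
play_rows([
  [[0.1, 0, 2], [0, 0, 0], 2.2],
  [[0.1, 0, 4], [0, 0, 0], 2.2],
  [[0.1, 0, 6], [0, 0, 0], 2.2],
  [[0.1, 0, 7.5], [0, 0, 0], 2.2],
  [[0.1, 0, 8.3], [0, 0, 0], 2.2],
  [[0.1, 0, 8.6], [0, 0, 0], 2.2],
  [[0.1, 0, 8.6], [0, 0, 0], 2.2],
])

```text
time: 10.55
ee_pos: [0.5337, -0.0446, 0.0649]
eef_rot: [0.635, 0.773, 0.0, 0.0]
ft_force: [0.8, -0.6, -1.3]
width: 0.0257
```

Run:
```python
from h import *
r=read_state();print(r['ee_pos'],r['ft_force'])
s=camera('scene');d=camera('side');w=camera('wrist');save(w,'w7')
for p,n,b,k in((s,'s7o',(130,140,300,250),4.5),(d,'d7o',(200,180,360,360),3.3)):
    i=p['frame'][b[1]:b[3],b[0]:b[2],::-1];i=cv2.resize(i,None,fx=k,fy=k,interpolation=cv2.INTER_CUBIC);cv2.imwrite('pics/%s.png'%n,i)
```

```text
[ 0.53373411 -0.04463475  0.06494122] [ 0.80032365 -0.63286732 -1.28423865]
```

View pics/w7.png

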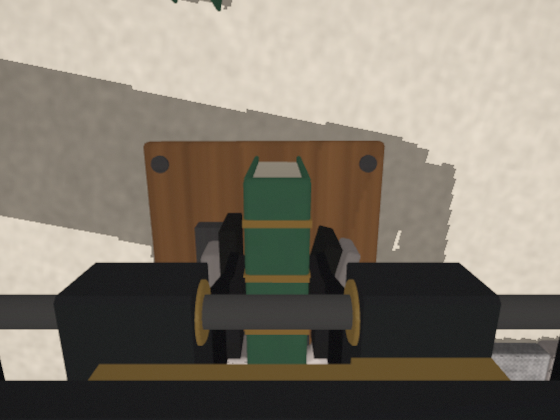

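View pics/d7o.png

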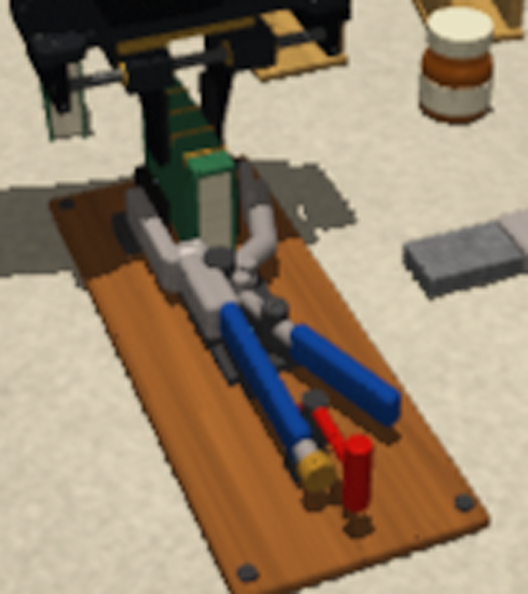

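Request:
play_rows([
  [[0, 0, 0.2], [0, 0, 0], 2.2],
  [[0, 0, 0.35], [0, 0, 0], 2.2],
  [[0, 0, 0.45], [0, 0, 0], 2.2],
  [[0, 0, 0.45], [0, 0, 0], 2.2],
])

```text
time: 11.2
ee_pos: [0.5335, -0.0446, 0.0605]
eef_rot: [0.635, 0.773, 0.0, 0.0]
ft_force: [-2.9, -0.1, 5.9]
width: 0.0255
```

Request:
play_rows([
  [[0, 0, 0.4], [0, 0, 0], 4],
  [[0, 0, 0.4], [0, 0, 0], 6],
  [[0, 0, 0.3], [0, 0, 0], 6],
  [[0, 0, 0.3], [0, 0, 0], 6],
  [[0, 0, -3], [0, 0, 0], 6],
  [[0, 0, -6], [0, 0, 0], 6],
  [[0, 0, -10], [0, 0, 0], 8.7],
  [[0, 0, -10], [0, 0, 0], 8.7],
])

```text
time: 12.2
ee_pos: [0.5353, -0.0447, 0.1633]
eef_rot: [0.635, 0.773, 0.002, 0.002]
ft_force: [0.6, 0.4, 0.1]
width: 0.073
```

Run:
```python
from h import *
r=read_state();print(r['ee_pos'],r['ft_force'])
w=camera('wrist');save(w,'w8')
```

```text
[ 0.53534762 -0.0446902   0.16330625] [0.56535109 0.39194942 0.07340827]
```

View pics/w8.png

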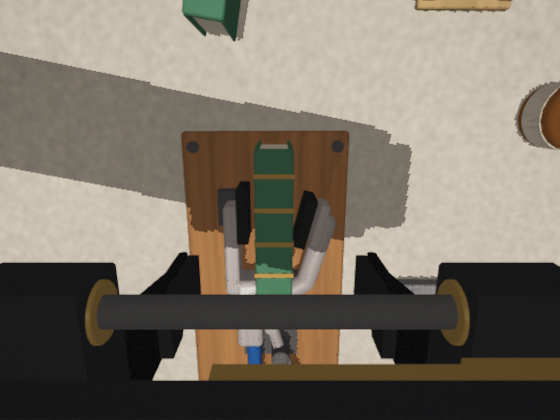

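Run:
```python
from h import *
p=np.load('w2.npy',allow_pickle=True).item()
O=np.array([.545,-.1305]);th=.195;c,sn=np.cos(th),np.sin(th)
W=lambda x,y,z:[O[0]+c*x-sn*y,O[1]+sn*x+c*y,z]
t=np.linspace(0,2*np.pi,20)
L=[[W(-.017,-.14,.045),W(-.017,-.025,.045)],[W(-.005,-.14,.045),W(-.005,-.025,.045)],[W(-.017,-.14,.045),W(-.005,-.14,.045)]]+[[W(.007*np.cos(a),-.18+.007*np.sin(a),.072),W(.007*np.cos(b),-.18+.007*np.sin(b),.072)] for a,b in zip(t[:-1],t[1:])]
b=(190,0,340,180);k=3.3
i=p['frame'][b[1]:b[3],b[0]:b[2],::-1];i=cv2.resize(i,None,fx=k,fy=k,interpolation=cv2.INTER_CUBIC)
for l in L:
    q=proj(p,np.array(l));q=((q+.5-[b[0],b[1]])*k).astype(int);cv2.line(i,tuple(map(int,q[0])),tuple(map(int,q[1])),(255,255,0),1)
cv2.imwrite('pics/w2o.png',i)
```

```text
(no output)
```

View pics/w2o.png

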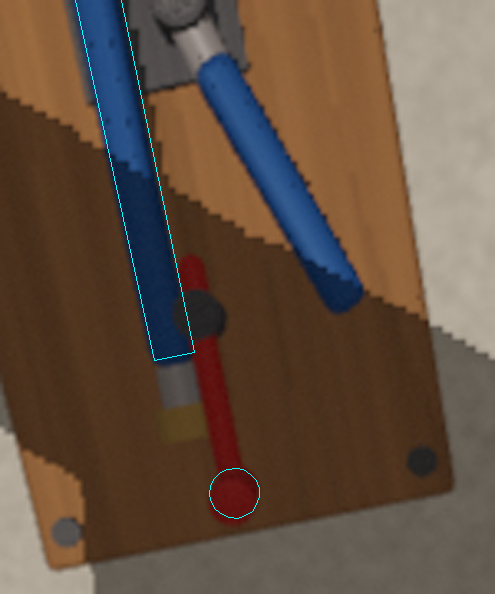

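Request:
play_rows([
  [[-5, -0.2, 0], [0, 0, 0], 8.7],
  [[-10, -0.4, 0], [0, 0, 0], 8.7],
  [[-15, -0.65, 0], [0, 0, 0], 8.7],
  [[-17.4, -0.65, 2], [0, 0, 0], 8.7],
  [[-17.4, -0.65, 5], [0, 0, 0], 8.7],
  [[-17.4, -0.65, 7], [0, 0, 0], 8.7],
  [[-17.4, -0.65, 7], [0, 0, 0], 8.7],
])

```text
time: 13.12
ee_pos: [0.559, -0.216, 0.0873]
eef_rot: [0.635, 0.773, -0.001, -0.002]
ft_force: [-0.2, -0.3, 0.6]
width: 0.087
```

Run:
```python
from h import *
for i in range(2):
    w=camera('wrist');r=read_state();print(r['ee_pos'],r['eef_rot'],r['width'])
save(w,'w9')
O=np.array([.545,-.1305]);th=.195;c,sn=np.cos(th),np.sin(th)
d=r['ee_pos'][:2]-O;print('clamp',c*d[0]+sn*d[1],-sn*d[0]+c*d[1])
```

```text
[ 0.5599448  -0.21632098  0.08891428] [ 6.34893704e-01  7.72598529e-01 -4.77766516e-04 -1.12657134e-03] 0.08718298088222401
[ 0.56068067 -0.21656266  0.09002664] [ 6.34915351e-01  7.72581680e-01 -8.06115776e-05 -1.97902126e-04] 0.08712746631985012
clamp -0.0012925823533795483 -0.08746995908385544
```

View pics/w9.png

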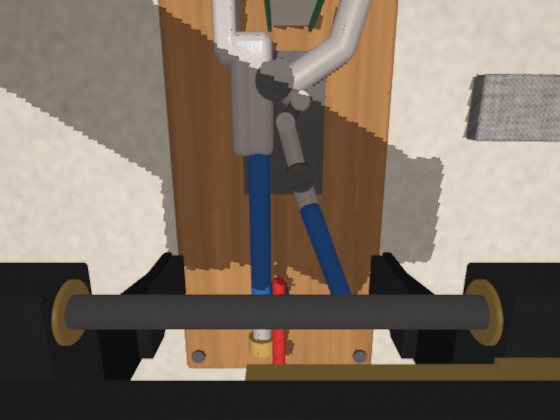

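Request:
play_rows([
  [[0, 0.05, 2], [0, 0, 0], 8.7],
  [[0, 0.05, 4], [0, 0, 0], 8.7],
  [[0, 0.05, 6], [0, 0, 0], 8.7],
  [[0, 0.05, 7], [0, 0, 0], 8.7],
  [[0, 0.05, 7.3], [0, 0, 0], 8.7],
  [[0, 0.05, 7.3], [0, 0, 0], 8.7],
])

```text
time: 13.98
ee_pos: [0.5616, -0.2166, 0.0175]
eef_rot: [0.635, 0.773, 0.0, 0.0]
ft_force: [-0.5, 0.2, 1.0]
width: 0.0871
```

Run:
```python
from h import *
for i in range(2):
    w=camera('wrist');r=read_state();print(r['ee_pos'],r['ft_force'],r['width'])
save(w,'w10')
O=np.array([.545,-.1305]);th=.195;c,sn=np.cos(th),np.sin(th)
d=r['ee_pos'][:2]-O;print('clamp',c*d[0]+sn*d[1],-sn*d[0]+c*d[1])
```

```text
[ 0.56168548 -0.21666574  0.0176646 ] [-0.16656545 -0.50458769 -0.65023469] 0.0871680674412985
[ 0.56173944 -0.21667612  0.01774516] [ 0.26318984  0.04804026 -0.45604783] 0.0872164112763066
clamp -0.0002758633536488232 -0.08778642822936661
```

View pics/w10.png

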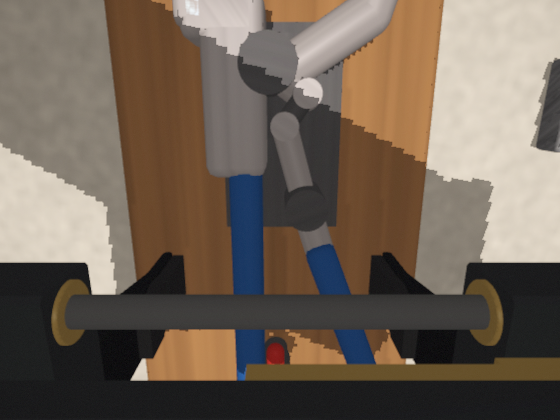

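Both handles are between the fingers, so I'll squeeze.

Request:
play_rows([
  [[0, 0, 0], [0, 0, 0], 7],
  [[0, 0, 0], [0, 0, 0], 6],
  [[0, 0, 0], [0, 0, 0], 5],
  [[0, 0, 0], [0, 0, 0], 4],
  [[0, 0, 0], [0, 0, 0], 3.2],
  [[0, 0, 0], [0, 0, 0], 3.2],
  [[0, 0, 0], [0, 0, 0], 3.2],
  [[0, 0, 0], [0, 0, 0], 3.2],
], grip_force=40)

```text
time: 15.08
ee_pos: [0.5608, -0.2169, 0.0172]
eef_rot: [0.635, 0.772, -0.0, -0.0]
ft_force: [-2.6, -2.6, 4.9]
width: 0.0335
```

Request:
play_rows([
  [[0, 0, 0], [0, 0, 0], 3.2],
  [[0, 0, 0], [0, 0, 0], 3.2],
  [[0, 0, 0], [0, 0, 0], 3.2],
  [[0, 0, 0], [0, 0, 0], 3.2],
])

```text
time: 15.58
ee_pos: [0.5608, -0.2169, 0.0171]
eef_rot: [0.635, 0.772, -0.0, -0.0]
ft_force: [-3.0, -1.8, 5.2]
width: 0.0332
```

Request:
play_rows([
  [[0, 0, 0], [0, 0, 0], 5],
  [[0, 0, 0], [0, 0, 0], 7],
  [[0, 0, 0], [0, 0, 0], 8.7],
  [[0, 0, 0], [0, 0, 0], 8.7],
  [[0, 0, -4], [0, 0, 0], 8.7],
  [[0, 0, -9], [0, 0, 0], 8.7],
  [[-5, 0, -12], [0, 0, 0], 8.7],
  [[-10, 0, -15], [0, 0, 0], 8.7],
])

```text
time: 16.58
ee_pos: [0.5812, -0.3153, 0.1688]
eef_rot: [0.634, 0.773, 0.0, 0.001]
ft_force: [0.5, -0.5, 0.4]
width: 0.0866
```

Run:
```python
from h import *
w=camera('wrist');save(w,'w11');r=read_state();print(r['ee_pos'],r['width'],r['time'])
d=camera('side');s=camera('scene')
for p,n,b,k in((s,'s11o',(130,140,300,250),4.5),(d,'d11o',(200,180,360,360),3.3)):
    i=p['frame'][b[1]:b[3],b[0]:b[2],::-1];i=cv2.resize(i,None,fx=k,fy=k,interpolation=cv2.INTER_CUBIC);cv2.imwrite('pics/%s.png'%n,i)
```

```text
[ 0.58100623 -0.32429907  0.17283368] 0.0871912364888929 16.625
```

View pics/w11.png

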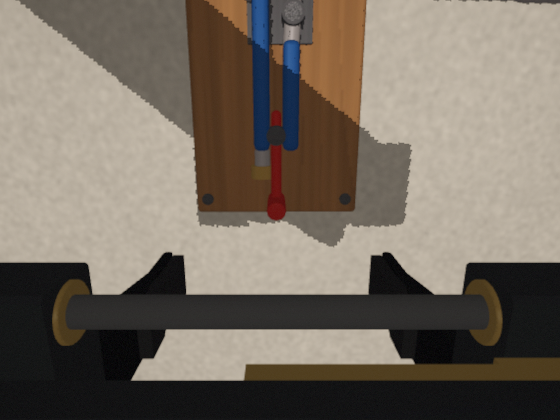

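View pics/d11o.png

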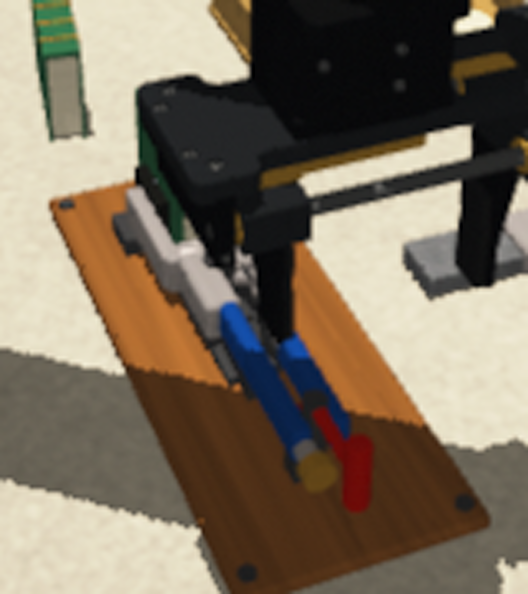

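View pics/s11o.png

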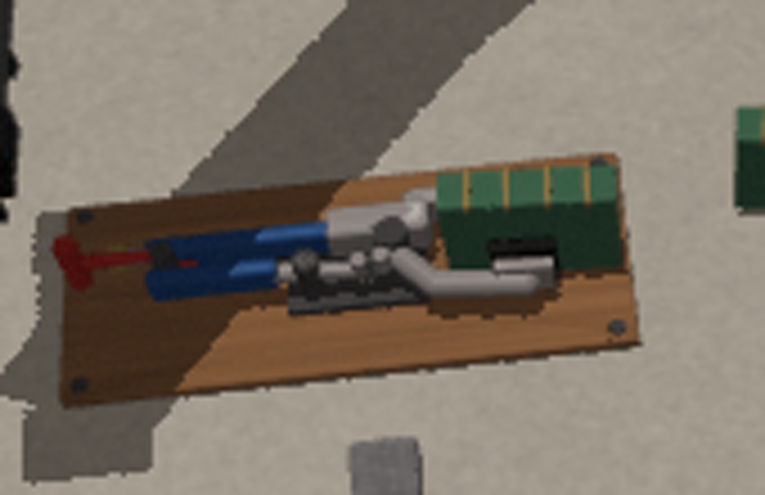

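Locked: the handles are parallel and the book is clamped upright. Next is the lever.

Request:
play_rows([
  [[0.6, 0, 1], [0, 0, 0], 4],
  [[0.6, 0, 3], [0, 0, 0], 4],
  [[0.6, 0, 5], [0, 0, 0], 4],
  [[0.6, 0, 7], [0, 0, 0], 4],
  [[0.6, 0, 8.5], [0, 0, 0], 4],
  [[0.6, 0, 8.5], [0, 0, 0], 4],
], grip_force=10)

```text
time: 17.48
ee_pos: [0.5787, -0.3084, 0.0803]
eef_rot: [0.635, 0.773, -0.0, -0.001]
ft_force: [0.1, -0.2, 0.2]
width: 0.0415
```

Run:
```python
from h import *
w=camera('wrist');r=read_state();print(r['ee_pos'],r['ft_force'],r['width'])
save(w,'w12')
O=np.array([.545,-.1305]);th=.195;c,sn=np.cos(th),np.sin(th)
d=r['ee_pos'][:2]-O;print('clamp',c*d[0]+sn*d[1],-sn*d[0]+c*d[1])
d=camera('side');b=(200,180,360,360)
i=d['frame'][b[1]:b[3],b[0]:b[2],::-1];cv2.imwrite('pics/d12.png',cv2.resize(i,None,fx=3.3,fy=3.3))
```

```text
[ 0.57931877 -0.30868559  0.08164915] [-0.73136755  0.44138958  0.3895354 ] 0.040939550795432336
clamp -0.0008580533341021393 -0.1814583828880182
```

View pics/d12.png

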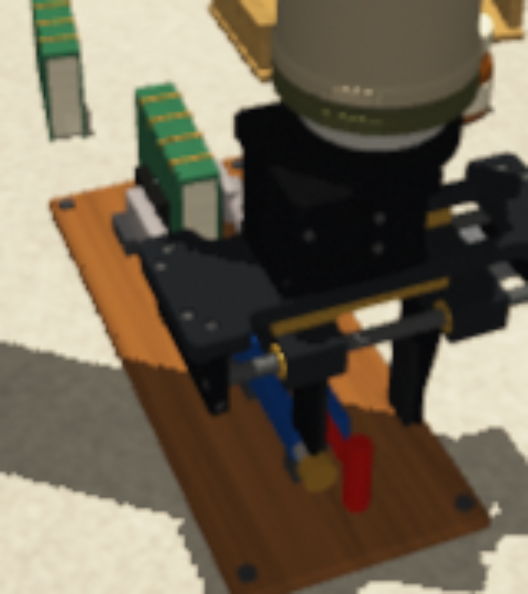

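Request:
play_rows([
  [[0, 0, 1.4], [0, 0, 0], 4],
  [[0, 0, 2.6], [0, 0, 0], 4],
  [[0, 0, 2.6], [0, 0, 0], 3],
  [[0, 0, 2.6], [0, 0, 0], 2.6],
  [[0, 0, 2.6], [0, 0, 0], 2.6],
  [[0, 0, 2.6], [0, 0, 0], 2.6],
])

```text
time: 18.32
ee_pos: [0.5797, -0.3088, 0.0564]
eef_rot: [0.635, 0.773, 0.0, 0.0]
ft_force: [-0.5, 0.6, 0.6]
width: 0.0261
```

Request:
play_rows([
  [[0, -0.6, 0], [0, 0, 0], 2.6],
  [[0.1, -1.2, 0], [0, 0, 0], 2.6],
  [[0.2, -1.8, 0], [0, 0, 0], 2.6],
  [[0.4, -2.4, 0], [0, 0, 0], 2.6],
  [[0.6, -2.9, 0], [0, 0, 0], 2.6],
  [[0.8, -3.3, 0], [0, 0, 0], 2.6],
  [[0.8, -3.4, 0], [0, 0, 0], 2.6],
])

```text
time: 19.2
ee_pos: [0.5443, -0.307, 0.056]
eef_rot: [0.635, 0.773, 0.0, -0.0]
ft_force: [1.5, 1.4, -0.0]
width: 0.0262
```

Run:
```python
from h import *
w=camera('wrist');r=read_state();print(r['ee_pos'],r['ft_force'],r['width'])
save(w,'w13')
d=camera('side');b=(200,180,360,360)
i=d['frame'][b[1]:b[3],b[0]:b[2],::-1];cv2.imwrite('pics/d13.png',cv2.resize(i,None,fx=3.3,fy=3.3))
```

```text
[ 0.54441094 -0.30700964  0.05600161] [ 1.55713171  0.87235916 -0.0985956 ] 0.025855694754010772
```

View pics/w13.png

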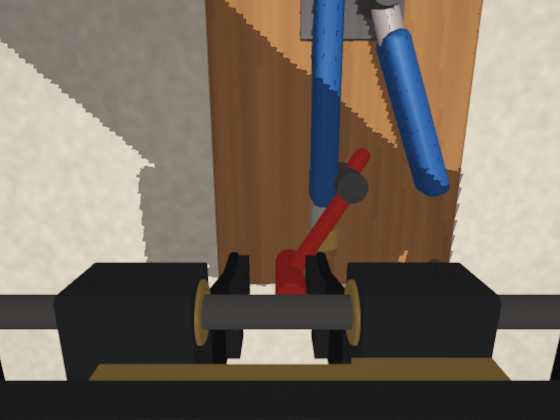

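View pics/d13.png

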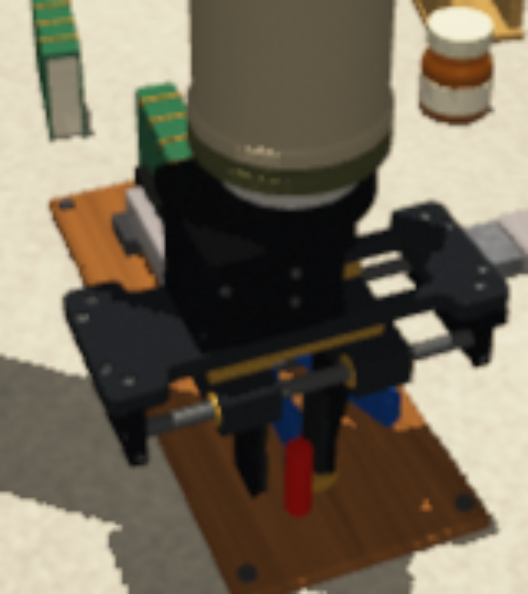

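The pliers sprang open (the moving handle is out at (440,185)). I'll return the lever and leave it.

Request:
play_rows([
  [[-0.3, 0.9, 0], [0, 0, 0], 2.8],
  [[-0.6, 1.8, 0], [0, 0, 0], 3],
  [[-0.8, 2.7, 0], [0, 0, 0], 3.4],
  [[-0.8, 3.3, 0], [0, 0, 0], 4],
  [[-0.8, 3.4, 0], [0, 0, 0], 4],
  [[-0.8, 3.4, -3], [0, 0, 0], 4.4],
  [[-0.8, 3.4, -8], [0, 0, 0], 8.7],
  [[-0.8, 3.4, -13], [0, 0, 0], 8.7],
])

```text
time: 20.3
ee_pos: [0.5789, -0.3087, 0.1874]
eef_rot: [0.635, 0.773, -0.0, -0.0]
ft_force: [1.5, -0.9, 0.3]
width: 0.0568
```

Request:
play_rows([
  [[5, 0, 0], [0, 0, 0], 8.7],
  [[10, 0, 0], [0, 0, 0], 8.7],
  [[15, 0, 0], [0, 0, 0], 8.7],
  [[18, 0, 0], [0, 0, 0], 8.7],
  [[18, 0, 0], [0, 0, 0], 8.7],
  [[18, 0, 0], [0, 0, 0], 8.7],
])

```text
time: 21.05
ee_pos: [0.5445, -0.1331, 0.1862]
eef_rot: [0.635, 0.772, -0.0, 0.0]
ft_force: [0.8, -0.4, 0.4]
width: 0.087
```

Run:
```python
from fit import *
w=camera('wrist');r=read_state();print(r['ee_pos'],r['eef_rot'],r['time']);save(w,'w14')
s=camera('scene');d=camera('side')
BK=[(-.013,.013,-.0525,.0525,.01,.084)]
O=np.array([.545,-.1305]);th=.195;c,sn=np.cos(th),np.sin(th)
m=near(w,'book',(.53,-.045),z=.05,tol=80)
if m is not None:
    q,e=fit([(w,m)],[(-.013,.013,-.0525,.0525,.045,.084)],(.5287,-.045,.195));dd=q[:2]-O
    print(q,e,'clamp',c*dd[0]+sn*dd[1],-sn*dd[0]+c*dd[1])
for p,n,b,k in((s,'s14o',(130,140,300,250),4.5),(d,'d14o',(200,180,360,360),3.3)):
    i=p['frame'][b[1]:b[3],b[0]:b[2],::-1];i=cv2.resize(i,None,fx=k,fy=k,interpolation=cv2.INTER_CUBIC);cv2.imwrite('pics/%s.png'%n,i)
```

```text
[ 0.54450991 -0.13345235  0.1861112 ] [ 6.35536088e-01  7.72071119e-01 -1.59710471e-04  2.07859843e-04] 21.1
[ 0.52726898 -0.04424704  0.13277584] 0.025184810161590576 clamp -0.0006820349639887861 0.08805394649707823
```

View pics/w14.png

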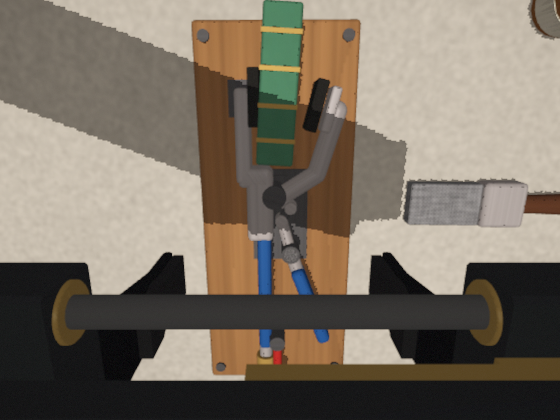

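View pics/s14o.png

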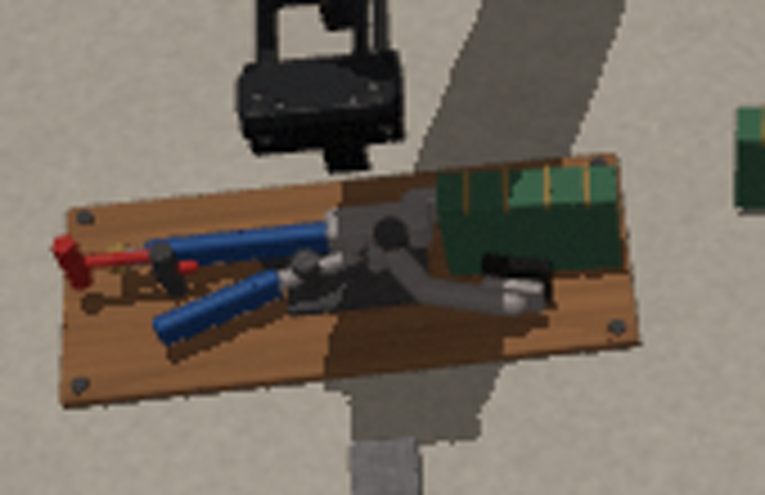

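View pics/d14o.png

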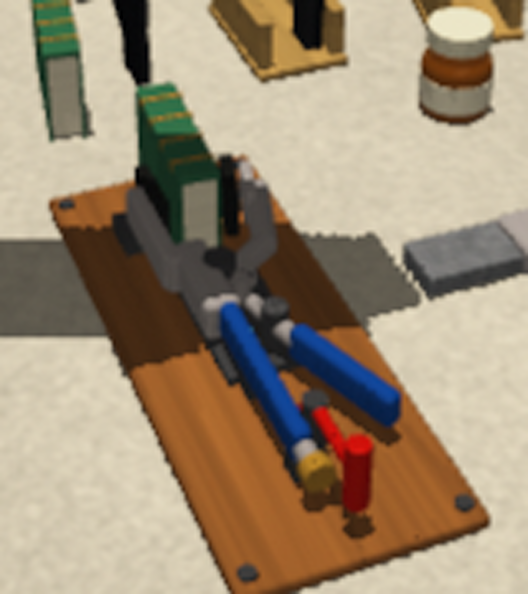

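Released: the book is still upright, turned about 0.06 rad from the clamp axis, and the lever is back at rest. I'll regrasp the book.

Request:
play_rows([
  [[4, 0, 1], [0, 0, 0.03], 8.7],
  [[8, 0, 3], [0, 0, 0.06], 8.7],
  [[9.1, 0, 5], [0, 0, 0.06], 8.7],
  [[9.1, 0, 6.5], [0, 0, 0.06], 8.7],
  [[9.1, 0, 6.5], [0, 0, 0.06], 8.7],
  [[9.1, 0, 6.5], [0, 0, 0.06], 8.7],
])

```text
time: 22.0
ee_pos: [0.5275, -0.044, 0.1217]
eef_rot: [0.658, 0.753, 0.0, 0.0]
ft_force: [-0.2, 0.1, -0.7]
width: 0.0869
```

Run:
```python
from h import *
w=camera('wrist');r=read_state();print(r['ee_pos'],r['eef_rot'],r['time']);save(w,'w15')
```

```text
[ 0.52757893 -0.04376325  0.12180956] [6.58321835e-01 7.52736314e-01 3.58368410e-04 5.23646365e-04] 22.05
```

View pics/w15.png

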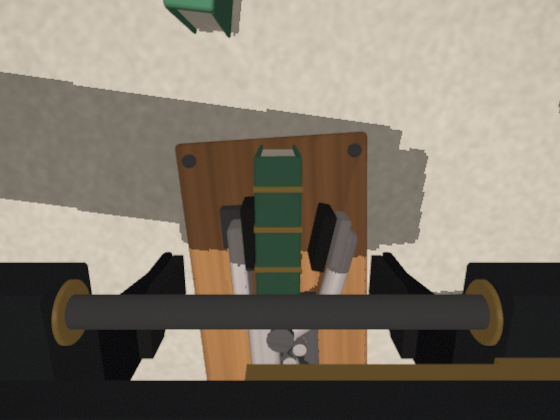

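Request:
play_rows([
  [[0, 0, 2], [0, 0, 0], 8.7],
  [[0, 0, 4], [0, 0, 0], 8],
  [[0, 0, 5.5], [0, 0, 0], 7],
  [[0, 0, 6], [0, 0, 0], 6],
  [[0, 0, 6.05], [0, 0, 0], 5],
  [[0, 0, 6.05], [0, 0, 0], 3.5],
  [[0, 0, 6.05], [0, 0, 0], 2.2],
  [[0, 0, 6.05], [0, 0, 0], 2.2],
], grip_force=25)

```text
time: 23.05
ee_pos: [0.5271, -0.0428, 0.0609]
eef_rot: [0.658, 0.753, 0.0, 0.0]
ft_force: [-0.1, 0.3, 0.3]
width: 0.0283
```

Request:
play_rows([
  [[0, 0, 0], [0, 0, 0], 2.2],
  [[0, 0, 0], [0, 0, 0], 2.2],
  [[0, 0, 0], [0, 0, 0], 2.2],
  [[0, 0, 0], [0, 0, 0], 2.2],
  [[0, 0.1, -1], [0, 0, 0], 2.2],
  [[0, 0.1, -3], [0, 0, 0], 2.2],
  [[0, 0.1, -7], [0, 0, 0], 2.2],
  [[0, 0.1, -12], [0, 0, 0], 2.2],
])

```text
time: 24.05
ee_pos: [0.5261, -0.0429, 0.1804]
eef_rot: [0.658, 0.753, -0.002, -0.002]
ft_force: [1.0, -0.4, -1.8]
width: 0.0259
```

Request:
play_rows([
  [[4, 2.6, 0], [0, 0, -0.02], 2.2],
  [[8, 5.2, 0], [0, 0, -0.04], 2.2],
  [[12, 7.8, 0], [0, 0, -0.063], 2.2],
  [[16, 10.4, 0], [0, 0, -0.063], 2.2],
  [[19.5, 12.6, 0], [0, 0, -0.063], 2.2],
  [[21.3, 13.65, 0], [0, 0, -0.063], 2.2],
  [[21.3, 13.65, 2], [0, 0, -0.063], 2.2],
  [[21.3, 13.65, 2], [0, 0, -0.063], 2.2],
])

```text
time: 25.05
ee_pos: [0.6327, 0.1845, 0.1573]
eef_rot: [0.634, 0.773, -0.003, -0.001]
ft_force: [0.1, 0.2, -2.4]
width: 0.0256
```

Run:
```python
from h import *
w=camera('wrist');s=camera('scene');d=camera('side');r=read_state();print(r['ee_pos'],r['eef_rot'],r['time'])
O=np.array([.6345,.1862]);th=.198;c,sn=np.cos(th),np.sin(th)
W=lambda x,y,z:[O[0]+c*x-sn*y,O[1]+sn*x+c*y,z]
dd=r['ee_pos'][:2]-O;print('stand',c*dd[0]+sn*dd[1],-sn*dd[0]+c*dd[1],2*np.arctan2(r['eef_rot'][1],r['eef_rot'][0])-np.pi/2)
L=[[W(x,-.0525,.048),W(x,.0525,.048)] for x in(-.036,-.023,.023,.036)]
for p,n,b,k in((w,'w16o',(0,0,560,420),1.4),(s,'s16o',(270,150,410,310),3.7),(d,'d16o',(180,100,380,260),3.7)):
    i=p['frame'][b[1]:b[3],b[0]:b[2],::-1];i=cv2.resize(i,None,fx=k,fy=k,interpolation=cv2.INTER_CUBIC)
    for l in L:
        q=proj(p,np.array(l));q=((q+.5-[b[0],b[1]])*k).astype(int);cv2.line(i,tuple(map(int,q[0])),tuple(map(int,q[1])),(255,0,255),1)
    cv2.imwrite('pics/%s.png'%n,i)
```

```text
[0.63442961 0.18513982 0.16064495] [ 6.34407812e-01  7.72998428e-01 -3.73555546e-04  1.36128962e-04] 25.2
stand -0.00027756498787228127 -0.0010256170352954568 0.19631182316879148
```

View pics/w16o.png

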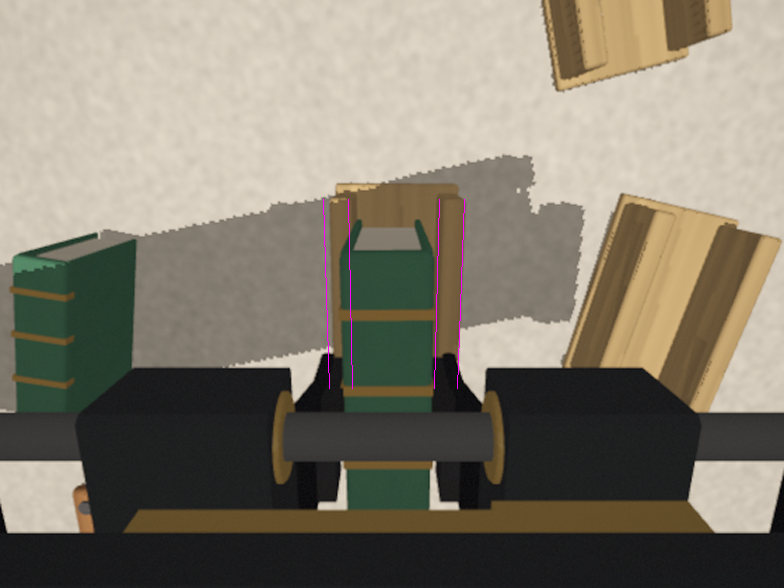

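View pics/s16o.png

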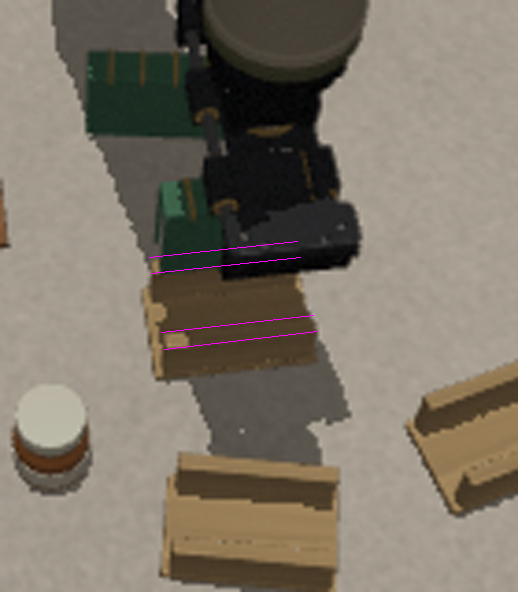

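View pics/d16o.png

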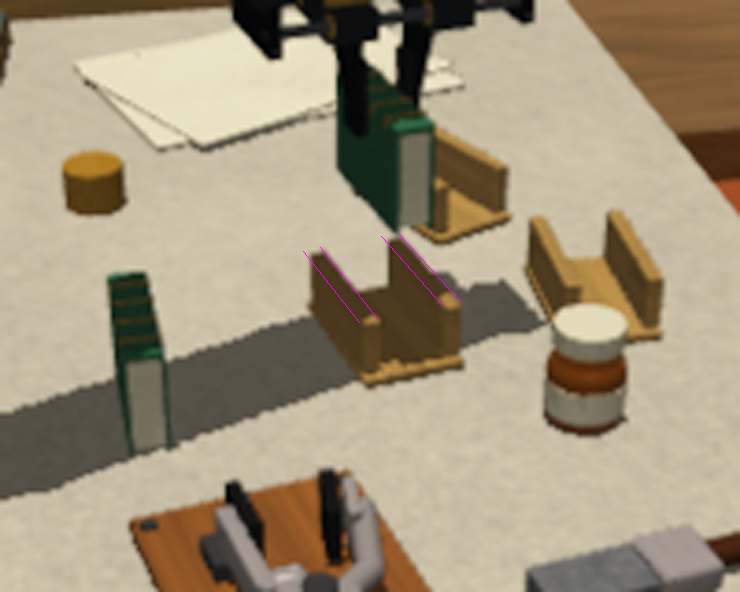

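Request:
play_rows([
  [[0.1, 0.1, 2], [0, 0, 0], 2.2],
  [[0.1, 0.1, 4.5], [0, 0, 0], 2.2],
  [[0.1, 0.1, 7], [0, 0, 0], 2.2],
  [[0.1, 0.1, 8.8], [0, 0, 0], 2.2],
  [[0.1, 0.1, 9.6], [0, 0, 0], 2.2],
  [[0.1, 0.1, 10], [0, 0, 0], 2.2],
  [[0.1, 0.1, 10.1], [0, 0, 0], 2.2],
  [[0.1, 0.1, 10.1], [0, 0, 0], 2.2],
])

```text
time: 26.2
ee_pos: [0.6357, 0.188, 0.0603]
eef_rot: [0.634, 0.774, 0.0, 0.0]
ft_force: [-0.6, 0.8, -2.1]
width: 0.0259
```

Run:
```python
from h import *
w=camera('wrist');r=read_state();print(r['ee_pos'],r['ft_force'],r['time']);save(w,'w17')
d=camera('side');b=(180,100,380,260)
i=d['frame'][b[1]:b[3],b[0]:b[2],::-1];cv2.imwrite('pics/d17.png',cv2.resize(i,None,fx=3.7,fy=3.7))
```

```text
[0.63569824 0.18804894 0.06023305] [ 0.16080154  0.11173263 -1.73665806] 26.25
```

View pics/w17.png

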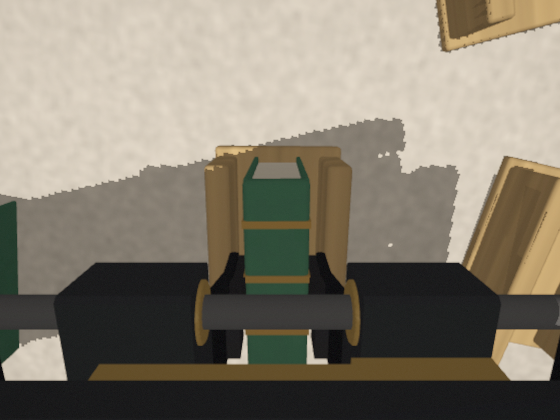

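View pics/d17.png

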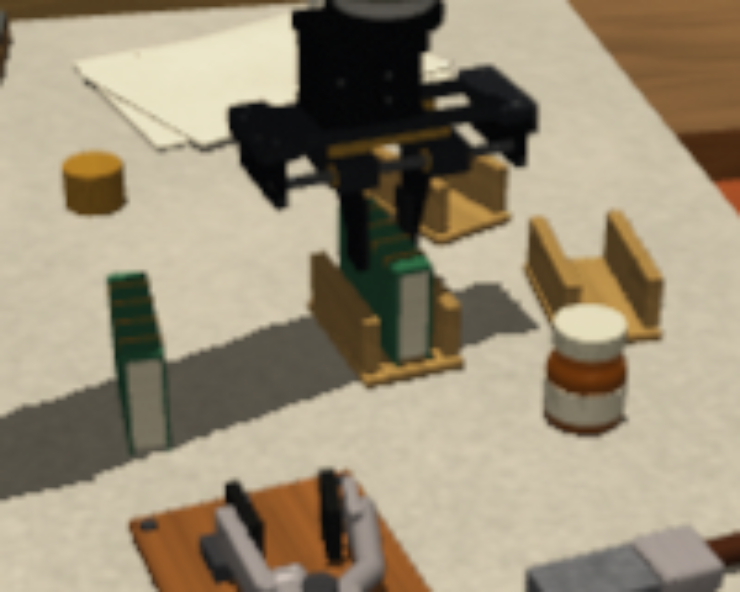

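Centred in the bay. I'll lower the last 2 mm.

Request:
play_rows([
  [[0, 0, 0.1], [0, 0, 0], 2.2],
  [[0, 0, 0.2], [0, 0, 0], 2.2],
  [[0, 0, 0.25], [0, 0, 0], 2.2],
  [[0, 0, 0.25], [0, 0, 0], 2.2],
])

```text
time: 26.8
ee_pos: [0.6359, 0.1881, 0.0588]
eef_rot: [0.634, 0.774, 0.001, 0.0]
ft_force: [-2.7, -1.3, 11.0]
width: 0.026
```

Request:
play_rows([
  [[0, 0, -0.1], [0, 0, 0], 2.2],
  [[0, 0, -0.1], [0, 0, 0], 3.5],
  [[0, 0, -0.1], [0, 0, 0], 5],
  [[0, 0, -0.1], [0, 0, 0], 6],
  [[0, 0, -0.1], [0, 0, 0], 6],
  [[0, 0, -3], [0, 0, 0], 6],
  [[0, 0, -8], [0, 0, 0], 6],
  [[-3, 0, -13], [0, 0, 0], 6],
])

```text
time: 27.8
ee_pos: [0.6402, 0.1612, 0.1883]
eef_rot: [0.632, 0.775, 0.0, -0.001]
ft_force: [0.7, -1.0, 0.4]
width: 0.0599
```

Request:
play_rows([
  [[-6, 0, -4], [0, 0, 0], 8.7],
  [[-10, 0, -6], [0, 0, 0], 8.7],
  [[-10, 0, -6], [0, 0, 0], 8.7],
  [[-10, 0, -6], [0, 0, 0], 8.7],
])

```text
time: 28.3
ee_pos: [0.6606, 0.0611, 0.2466]
eef_rot: [0.634, 0.774, 0.0, -0.0]
ft_force: [-0.2, 0.4, -0.1]
width: 0.0856
```

Run:
```python
from fit import *
w=camera('wrist');s=camera('scene');d=camera('side');r=read_state();print(r['ee_pos'],r['time'])
save(w,'w18');save(s,'s18');save(d,'d18')
m=near(w,'book',(.635,.187),z=.06,tol=60)
if m is not None: print(fit([(w,m)],[(-.013,.013,-.0525,.0525,.01,.082)],(.635,.187,.198)))
for q in('glue','weight','brush'):print(q,[(np.round(r['at']).tolist(),round(r['conf'],2)) for r in recognise(s,q)])
```

```text
[0.66029748 0.06221551 0.24614227] 28.45
(array([0.6355207 , 0.1868045 , 0.21219565]), np.float64(0.029388248920440674))
glue [([282.0, 268.0], 0.71), ([203.0, 201.0], 0.27)]
weight [([424.0, 182.0], 0.73), ([283.0, 269.0], 0.16)]
brush [([218.0, 260.0], 0.96)]
```

View pics/w18.png

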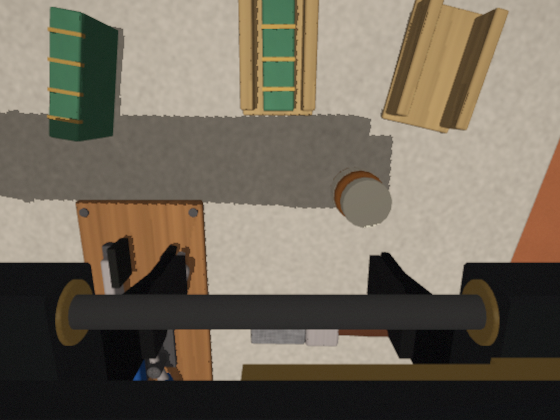

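View pics/d18.png

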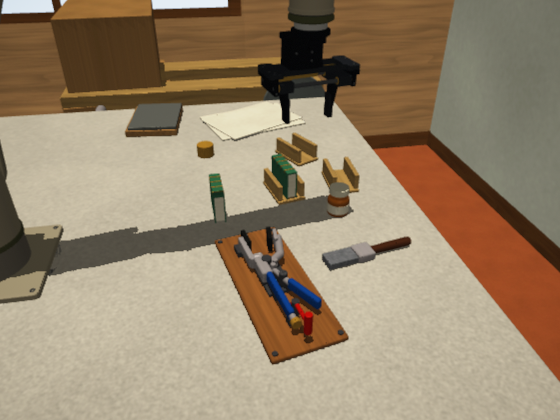

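View pics/s18.png

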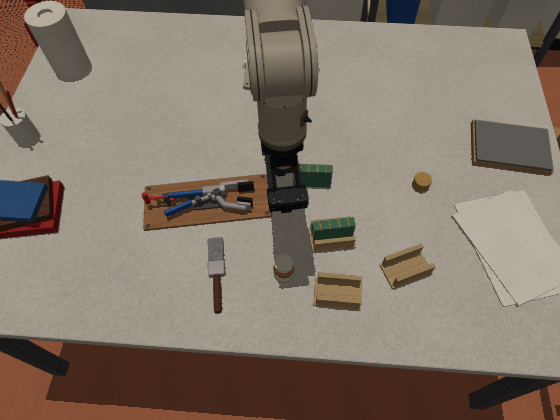

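The book stands spine up in the bay, the bystanders haven't moved, the pliers are open and the hand is clear. I'm handing in.

Run:
```python
from bench import close_job
print(close_job())
```

```text
the job is handed in; nothing more can be done
None
```

The job is done and handed in at about 28.5 s of the 64 s allowed; the hand-in gives no verdict.

- **Clamping:** I stood the far-left green book spine up between the open jaws and let go. I then squeezed both blue handles until they locked, at a finger opening of about 33 mm. With the hand away, the pictures showed the handles locked and the book clamped upright. It stayed clamped for at least 2 s.
- **Release:** I pulled the red lever about 0.6 rad. The pliers sprang open, and the lever was back at rest once I let go.
- **Stand:** I put the book in the bay of the stand nearest the base.

**Last checks:**
- The wrist picture puts the book upright at (0.6355, 0.187), about 1 mm from the bay centre. Its fitted angle differs by about 0.014 rad.
- The glue jar, brass weight and brush appear where they started. The trained network's points moved by at most 4 pixels, and I saw no shift in the pictures.
- The gripper is well clear of everything.
- **Disagreement:** the three cameras differed by a few millimetres on the clamp's position along its length. I used the wrist view, which lay between the other two, and it held up in every grasp.

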